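# Feed one nut to the bolt that waits for it

## Robot

A 6-joint arm with a two-finger parallel gripper is mounted at the origin on a cart in front of the work surface, level with it; the furniture and walls round the work are solid. World frame = base frame: x ahead of the robot, y to its left, z up, the work surface at z = 0. Lengths are in m, angles in degrees, forces in N, time in s.
With the tool pointing down it reaches from about 0.375 to 0.9 m from the base axis. Payload 3.1 kg.
Tool frame: the origin (TCP) lies on the centre line of the jaws, within the pads' length; the fingertips stand finger_overhang ahead of it and the grasp point (between the pads) lies 5 mm behind it (finger_overhang is the distance from the TCP to the fingertips, in m); z points along the fingers, y is the line along which they close (so a half turn about z gives the same grasp; the last joint's range is limited). The gripper opens to 87 mm and grips with 3 to 60 N. Pads are 19 mm wide; open, the fingers measure 117 mm over their backs; the gripper's body (75 mm by 190 mm) begins 51 mm behind the grasp point.
Start: joints at [-75.315, 30.224, 82.088, -0, 67.689, -10.227], TCP at [0.263, -0.567, 0.237] pointing down, gripper open.
Joint ranges: [-176.69, 176.69], [-43.24, 126.21], [12.49, 139.97], [-82, 262], [0, 151.66], [-163.58, 163.58]. Speed limits (degrees/s): [159.86, 159.86, 180, 180, 180, 180].

## Interface

Orientations are given as a 3x3 rotation matrix whose columns are the frame's x, y, z axes.
In Python, from rig import read_state, capture, calibration, hand_in, finger_overhang gives the robot as it stands.
- The arm moves only by the tool send_rows, never from a script. Its argument "plan" is a list of rows, each a list of 5 numbers: the closure in counts, from 0 (fully open) to 255 (shut), then the shift along the tool's x, y, z in m, then the turn about the tool's z in rad. A call has 1 to 20 rows; each row shifts and turns the commanded pose from where the row before left it, along the tool's axes as they then stand; what a row does not reach is not made up. A row lasts 1/12 s, in which the tool goes at most 41.7 mm and 7.16 degrees, less where a joint would pass 70% of its speed; a pose out of reach is approached as far as the arm can. A call is refused whole if a number of a shift passes 0.0417 or a number of a turn 0.125, either way. A call with a gripper value outside its range is refused whole. The fingers move at their own pace and stop on an object; the grip force is fixed at half the most. Time passes only in rows, so rows that do not move let the fingers close. It gives the time, the measured TCP pose, the force, the opening and the grip force at its end, in the units of the state.
- read_state(): the state, without advancing time (a new reading comes with each control period).
- capture(name): name is "side" or "top" or "wrist"; returns (picture, depth): 480x640x3 uint8, blue, green, red; 480x640 float32, m along the optical axis (not along the pixel's ray), 0 where there is no reading.
- calibration(name): a dict with "fx", "fy", "cx", "cy" (pixels), "xyz" and "rotation" of the camera in the world. Camera axes: x right, y down, z forward; pixel columns grow to the right and rows downward; lengths in m; the calibration is good to about 2 mm. The wrist camera is an equidistant fisheye: a pixel r from the principal point sees the ray r / f radians off the axis. A picture is of the moment at which its call begins: read the wrist's pose just before it. calibration takes no time and is no camera call; for the wrist camera it gives the pose at the moment of the call.
- hand_in(): hands the job in; it is judged then, once.
The state is a dict: "time_s": time; "joint_positions": joint angles; "qvel": joint speeds; "tau": joint torques, N m; "position": TCP position; "tcp_rot": TCP orientation; "force": force on the tool from outside, world axes, zero at the start; "moment": the same for the moment, N m; "opening": opening from 0.0 (shut) to 1.0 (fully open); "grasp_force": force on a finger pad.
Only numpy, scipy, OpenCV 4.12 (cv2) and the standard library are available. Lean on these libraries where they do the work, as an engineer would, in place of code of your own. Each camera call takes 0.05 s, during which the arm holds its last target. There are 200 camera calls.

## Task

Press the red plunger of the nut feeder fully home once so that a single nut comes out on the lane, and let the plunger spring back. Then push that nut along the lane with a fingertip until it lies against the end stop on the side where the bare bolt stands (the other bolt already has its nut on). Nothing is picked up; leave both bolts, the other nuts and the things around where they are.

Things in the scene. Friction and masses are not known exactly. Their poses are not given: they have to be found in the camera images.
- feeder: Hand nut feeder, fixed to the bench: a dark steel plate on rubber feet, deck surface 15 mm above the bench. Origin on the bench under the middle of the magazine; x = the way nuts come out (away from the plunger), y = to the left when looking along x, z up. A dark plunger guide stands behind the magazine to x = -42 mm, 32 mm high over the bench. The deck in front reaches x = 84, y = -64 to 64 mm.
- magazine_top (a point): Centre of the open top of the blue upright magazine that holds the stack of nuts, 53 mm above the bench. The magazine spans x -15 to 17, y -18 to 18 mm in the feeder's frame; nuts come out under the gate in its front.
- plunger (a joint): Travel of the spring plunger in m along the feeder's x: 0 = out (rest), 0.036 = fully home against its stop. The spring pushes back with about 3 N at rest and 6 N fully home. Pressed home, it pushes the lowest nut out to the middle of the lane; released, it returns to 0 and the next nut drops down.
- plunger_face (a point): Centre of the outer face of the plunger's red mushroom knob (27 mm diameter, 10 mm thick), 90 mm behind the feeder's origin at rest, 19.5 mm above the bench; moves with the plunger. It is pressed along the feeder's +x, level.
- lane_mid (a point): Middle of the lane on the deck surface (15 mm above the bench), straight in front of the magazine, feeder x 31, y 0 mm; axes as the feeder. The lane runs along y, 28 mm wide (feeder x 17 to 45 mm) between two steel lips 3 mm high, 112 mm long between two end stops 9 mm high.
- left_stop (a point): Foot of the inner face of the left end stop (feeder x 31, y +56 mm), on the deck surface.
- right_stop (a point): Foot of the inner face of the right end stop (feeder x 31, y -56 mm), on the deck surface.
- nut_1: The lowest nut in the magazine, the one that comes out; origin at the centre of its underside: steel hex nut 18 mm across flats, 20 mm across corners, 10 mm high, lying flat, 30 g.
- nut_2: The second nut, same size, lying on the first; it must stay in the magazine and drops to the bottom when the plunger returns.
- nut_3: The third nut, same size, on top; it stays in the magazine.
- bolt_bare: Bare bolt without a nut, standing on its hex head in one of the two ring seats (left or right, 4 mm high, at feeder x 67, y +44 or -44 mm, beyond the far lip of the lane): 48 mm tall, head 19 x 22 x 8 mm, shank 12 mm. Origin under the head.
- bolt_done: The same bolt with a nut already screwed on near the top of its shank, standing in the other ring seat. Origin under the head.
- pliers: Pliers with black grips, 64 x 187 x 12 mm, lying flat on the bench to the right of the feeder; bystander. Origin under the middle.
- feeler_gauge: Folded steel feeler gauge, 15 x 95 x 12 mm, lying flat behind the feeder; bystander. Origin under the middle.
- wood_block: Oak packing block, 44 x 85 x 38 mm, behind the feeder to the right; bystander. Origin under the middle.
There are look-alikes about, which are no part of the job. Leave any pink or yellow look-alike of the bolt_bare alone.

How it is judged (in metres and radians):
On the way, in this order (a step that is already met when the one before it is completed fails the run):
1. the plunger is pressed fully home (at least 33 of 36 mm) and the lowest nut is out on the lane (value of joint plunger above 0.033 m and x of nut_1 in the frame of feeder above 0.024 m), for 0.05 s.
2. the plunger has sprung back while the nut stays on the lane (value of joint plunger below 0.003 m and x of nut_1 in the frame of feeder above 0.022 m), for 0.1 s.
At the end, for the whole second after the job is handed in: The nut that came out lies flat in the lane against the end stop on the bare bolt's side (its centre within 15 mm of the stop's face), at rest; the plunger is back out (within 3 mm) and the next nut has dropped to the bottom of the magazine (all of step 2 and ((y of bolt_bare in the frame of feeder above 0 m and y of nut_1 in the frame of feeder above 0.041 m) or (y of bolt_bare in the frame of feeder below 0 m and y of nut_1 in the frame of feeder below -0.041 m)) and x of nut_1 in the frame of feeder below 0.04 m and height (world z) of each of nut_1, nut_2 below 0.018 m and angle between nut_1's own z axis and vertical below 0.2 rad and linear speed of nut_1 below 0.01 m/s and horizontal distance between nut_2 and feeder below 0.008 m); the robot touches nothing.
It fails at once if a second nut is pushed out of the magazine (x of any of nut_2, nut_3 in the frame of feeder above 0.009 m).
It fails at once if a nut is lifted instead of pushed (height (world z) of nut_1 above 0.025 m or height (world z) of nut_2 above 0.035 m or height (world z) of nut_3 above 0.045 m).
It fails at once if a standing bolt is knocked over, lifted or moved out of its seat (distance of any of bolt_bare, bolt_done from where it was at the start of the episode above 0.01 m or angle between any of bolt_bare, bolt_done's own z axis and vertical above 0.3 rad).
It fails at once if a bystander (pliers, feeler gauge, oak block) is shifted more than 15 mm (distance of any of pliers, feeler_gauge, wood_block from where it was at the start of the episode above 0.015 m).
It also fails if it takes over 42 s, if anything falls off the work surface, if the arm or the gripper's body presses on something with over 40 N, if the wrist force passes 120 N, or if a joint passes its speed limit or range.

## Working session

There is one attempt and no reset: what is moved stays moved. The work goes in short steps, Python scripts to look and compute and a tool call to move; the robot and the scene stay as the last step left them, time stands still between calls to the robot, and variables do not carry over. Pictures are saved under pics/ and viewed, at most 10 in all, crops included, and the job is handed in when it is done.

Besides the shell and the picture viewer there is one more tool, called after "Emit:" as a command line: name --pt "numbers of a row" for each row, then --argument value for the rest. send_rows: Moves the arm, as the interface text tells. Its arguments: {"type":"object","properties":{"plan":{"type":"array","items":{"type":"array","items":{"type":"number"}}}},"required":["plan"]}

```bash
ls; mkdir -p pics
python3 - <<'E'
from rig import *
import cv2,numpy as np
print(finger_overhang if not callable(finger_overhang) else finger_overhang())
s=read_state();print({k:np.round(s[k],3).tolist() for k in s})
for n in("top","side"):
    c=calibration(n);print(n,c)
    p,d=capture(n);cv2.imwrite(f"pics/{n}0.png",p);np.save(f"{n}0.npy",d)
E
```

```text
pics
0.014
{'time_s': 0.0, 'joint_positions': [-75.315, 30.28, 82.154, -0.002, 67.688, -10.228], 'qvel': [0.066, 0.024, -0.015, -0.042, 0.001, -0.021], 'tau': [-0.0, -44.005, -17.659, 0.063, 0.058, -0.0], 'position': [0.263, -0.566, 0.236], 'tcp_rot': [[0.907, 0.421, -0.001], [0.421, -0.907, 0.002], [0.0, -0.002, -1.0]], 'force': [0.06, -0.335, -0.271], 'moment': [-0.019, -0.007, 0.018], 'grasp_force': 0.0, 'opening': 1.0}
top {'fx': 443.8923972461004, 'fy': 443.8923972461004, 'cx': 315.83319145526104, 'cy': 241.73732007988244, 'xyz': array([6.23292131e-01, 1.92153367e-04, 8.96238420e-01]), 'rotation': array([[-0.02349731, -0.99797574,  0.05909565],
       [-0.999689  ,  0.02394935,  0.00695258],
       [-0.00835381, -0.0589139 , -0.99822811]])}
side {'fx': 600.5305131602569, 'fy': 600.5305131602569, 'cx': 323.0804804135213, 'cy': 254.0115535144038, 'xyz': array([0.33399299, 0.76843856, 0.50676999]), 'rotation': array([[-0.92565627, -0.16442732,  0.3407699 ],
       [-0.37766705,  0.45622177, -0.80574766],
       [-0.02297972, -0.87454294, -0.48440332]])}
```

View pics/top0.png

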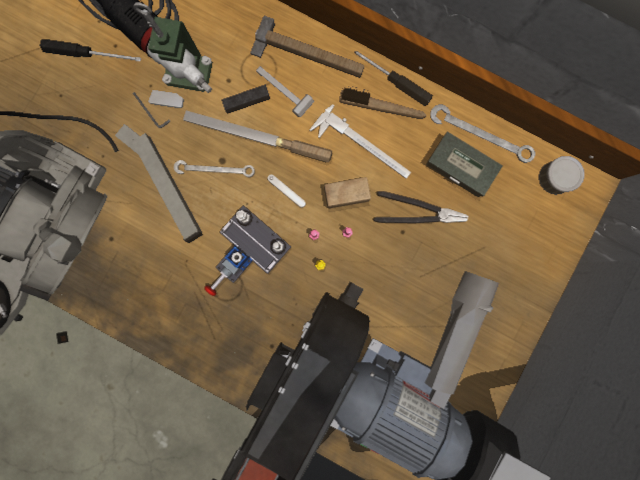

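View pics/side0.png

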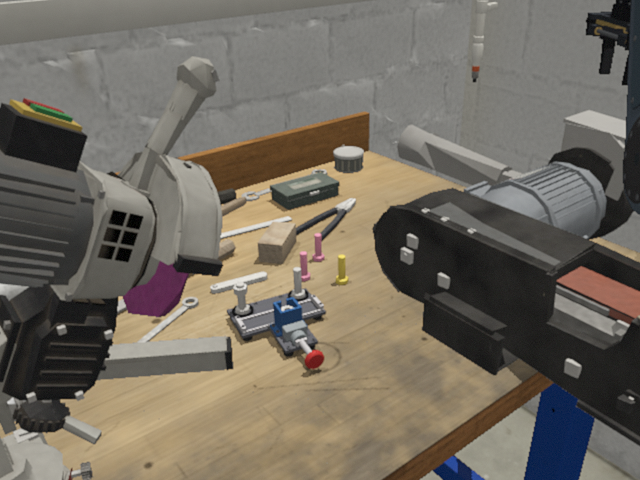

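The top view shows the red knob at about (210,290), the magazine at (235,258) and bolts at (243,215) on the left and (278,245) on the right. The look-alikes are pink at (314,234) and (347,231), and yellow at (320,265). I'll enlarge both views of the bolts and measure heights.

```bash
cat > h.py <<'E'
from rig import *
import cv2,numpy as np
def ray(c,u,v):
    R=np.array(c["rotation"]);return R@np.array([(u-c["cx"])/c["fx"],(v-c["cy"])/c["fy"],1.])
def plane(c,u,v,z):
    d=ray(c,u,v);o=np.array(c["xyz"]);return o+d*(z-o[2])/d[2]
def cloud(c,D):
    v,u=np.mgrid[:480,:640];R=np.array(c["rotation"])
    P=np.stack([(u-c["cx"])/c["fx"],(v-c["cy"])/c["fy"],np.ones_like(D)],-1)*D[...,None]
    return P@R.T+np.array(c["xyz"])
def red(p):
    h=cv2.cvtColor(p,cv2.COLOR_BGR2HSV);return (((h[...,0]<8)|(h[...,0]>174))&(h[...,1]>170)&(h[...,2]>90)).astype(np.uint8)
E
python3 - <<'E'
from h import *
t=cv2.imread("pics/top0.png");s=cv2.imread("pics/side0.png")
a=cv2.resize(t[195:305,190:300],(500,500),interpolation=cv2.INTER_CUBIC)
b=cv2.resize(s[260:380,220:335],(300*115//120*5//3+0,500),interpolation=cv2.INTER_CUBIC)[:, :300*2]
b=cv2.resize(s[260:380,220:335],(290,303),interpolation=cv2.INTER_CUBIC);bb=np.zeros((500,290,3),np.uint8);bb[:303]=b
cv2.imwrite("pics/crop0.png",np.hstack([a,bb]))
c=calibration("top");W=cloud(c,np.load("top0.npy"));D=np.load("top0.npy")
g=np.full((480//20,640//20),0.)
for i in range(24):
    print(i*20,' '.join('%3d'%(100*np.percentile(W[i*20:i*20+20,j*20:j*20+20,2],95)) for j in range(32)))
for n,im in(("top",t),("side",s)):
    m=red(im);k,l,st,ce=cv2.connectedComponentsWithStats(m)
    for i in range(1,k):
        if st[i,4]>25: print(n,st[i],ce[i],plane(calibration(n),*ce[i],.0195))
def deep(n):
    return cloud(calibration(n),np.load(n+"0.npy"))
E
```

```text
0   0   0   0   0   3   9  24  24   4   0   0   0   0   2   3   6   9  10  10  12  15  17  20  22  24  26  27  29  31  36  37  38
20   0   0   0   0   0   7   9  20  16  13   0   0   2   2   2   0   3   7   9  10  10  12  15  17  20  22  24  26  27  29  31  35
40   0   0   2   2   2   1   7  14  15  10   1   0   1   2   2   2   2   2   3   7   9  10  10  12  15  17  20  22  24  26  27  29
60   0   0   0   0   0   0   0   0   9   8   6   0   0   1   0   0   2   2   2   2   4   7   9   9  10  13  15  17  20  22  24  26
80   0   0   0   0   0   0   0   1   1   7   7   2   2   2   1   2   0   3   3   2   2   2   4   7   9   9  10  13  15  18  20  22
100  12   8   4   1   0   0   0   0   1   0   0   2   2   0   2   2   0   2   2   1   1   2   0   0   4   8   9   9  10  13  16  18
120  15  11   5   0   0   2   2   4   0   0   0   1   1   1   0   0   0   0   0   0   0   0   3   0   0   1   5   8   9   9  11  13
140  15  11   6   3   1   1   4   4   0   0   0   0   0   1   2   2   2   0   0   0   0   3   3   3   3   0   0   2   5   8   9   9
160  31  22  13  29  28   1   0   4   4   0   0   
[... 1629 characters left out ...]
  11  11   0 -54 -46 -37 -30 -24 -19
420 -84 -84 -84 -84 -84 -84 -84 -84 -84 -84 -84 -84  16  16  16  16  16  15  16  16  17  16  16  14  16  14 -50 -41 -34 -27 -21 -16
440 -84 -84 -84 -84 -84 -84 -84 -84 -84 -84 -84   9  16  16  16  16   0  11  15  16  16  16  17  16  20  21 -46 -37 -30 -24 -19 -14
460 -84 -84 -84 -84 -84 -84 -84 -84 -84 -84 -84  13  14  16  16  16   0   0   0  13  15  16  15  18  21  21  21  21 -27 -21 -16 -11
top [143  28   9  15  61] [146.91803279  35.08196721] [1.10591107 0.34107259 0.0195    ]
top [205 286  11  10  58] [209.65517241 290.65517241] [0.58371621 0.21765823 0.0195    ]
side [305 350  19  18 237] [313.78902954 359.1350211 ] [0.58354728 0.21776454 0.0195    ]
```

View pics/crop0.png

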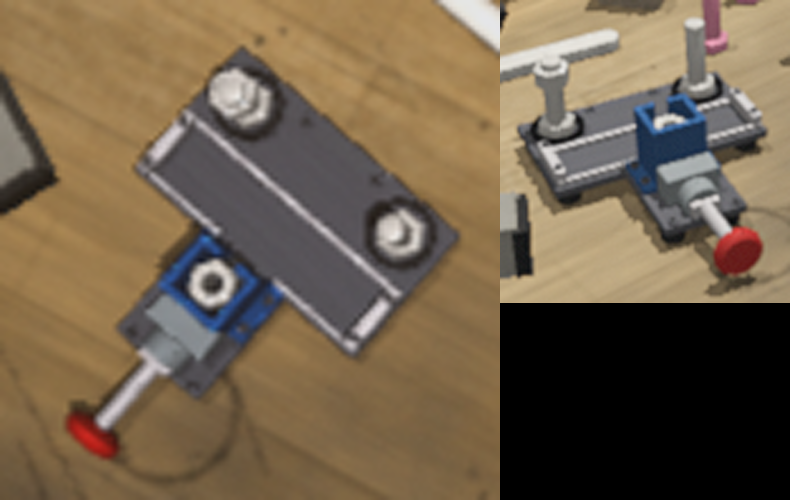

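The crop shows a nut on top of the left bolt at (243,215), both in the top crop (wide head at (232,90)) and in the side crop (550,70). The right bolt at (278,245) is bare, so the nut goes to the right stop. The pink and yellow bolts stand off the deck.

Run:
```python
from h import *
c=calibration("top")
f=lambda x,y,z:plane(c,190+x*.22-.4,195+y*.22-.4,z)[:2]
fl,fr,bl,br=f(243,48,.015),f(457,235,.015),f(138,168,.015),f(355,355,.015)
sl,sr=f(165,143,.024),f(370,320,.024)
for a,b in((fl,fr),(bl,br),(sl,sr)):
    d=a-b;print("y-axis",np.linalg.norm(d),np.degrees(np.arctan2(-d[0],d[1])))
for a,b in((fl,bl),(fr,br)):
    d=a-b;print("x-axis",np.linalg.norm(d),np.degrees(np.arctan2(d[1],d[0])))
k=np.array([.5836,.2177]) # knob
lm=(sl+sr)/2; d=lm-k;print("knob->lane",np.linalg.norm(d),np.degrees(np.arctan2(d[1],d[0])),lm,k)
m=f(212,283,.045);print("mag",m, (fl+fr)/2)
d=(fl+fr)/2-k;print(np.linalg.norm(d),np.degrees(np.arctan2(d[1],d[0])))
```

```text
y-axis 0.12545818123307387 -42.44055195951037
y-axis 0.12606467726054932 -41.84789251569272
y-axis 0.11807718066501348 -41.94803100296074
x-axis 0.06991595915047703 -42.09697608217162
x-axis 0.06861829684095337 -41.589660936864675
knob->lane 0.11723523289519772 -41.97973982442016 [0.67075049 0.13928513] [0.5836 0.2177]
mag [0.64827305 0.15959215] [0.70993254 0.10391501]
0.1700203970919992 -42.00867861736126
```

Run:
```python
from h import *
a=np.radians(-42);ex=np.array([np.cos(a),np.sin(a)]);ey=np.array([-ex[1],ex[0]]);o=np.array([.6477,.16])
for n in("top","side"):
    D=np.load(n+"0.npy");W=cloud(calibration(n),D)[D>0]
    F=np.c_[(W[:,:2]-o)@ex,(W[:,:2]-o)@ey,W[:,2]]
    for lo,hi in((.06,.12),(.12,.2),(.2,.3),(.3,.5)):
        print(n,lo,"feeder-frame min y>60 / max y<-60 per x bin")
        for x in np.arange(-.3,.15,.05):
            q=F[(F[:,0]>x)&(F[:,0]<x+.05)&(F[:,2]>lo)&(F[:,2]<hi)]
            p=q[q[:,1]>.03];r=q[q[:,1]<-.03]
            print("  %.2f"%x, round(np.percentile(p[:,1],1),3) if len(p)>5 else None, round(np.percentile(r[:,1],99),3) if len(r)>5 else None,end=";")
        print()
    q=W[(W[:,2]>.22)&(abs(W[:,0]-.4)<.6)&(abs(W[:,1])<.75)]
    H,xe,ye=np.histogram2d(q[:,0],q[:,1],[np.arange(-.2,1.01,.1),np.arange(-.8,.81,.1)]);print(H.astype(int))
```

```text
top 0.06 feeder-frame min y>60 / max y<-60 per x bin
  -0.30 None -0.237;  -0.25 None -0.23;  -0.20 None -0.187;  -0.15 0.313 -0.177;  -0.10 0.348 -0.173;  -0.05 0.472 -0.179;  -0.00 None -0.18;  0.05 0.036 -0.043;  0.10 None -0.193;
top 0.12 feeder-frame min y>60 / max y<-60 per x bin
  -0.30 None -0.254;  -0.25 None -0.23;  -0.20 None -0.221;  -0.15 0.308 -0.21;  -0.10 0.269 -0.201;  -0.05 None -0.192;  -0.00 None -0.182;  0.05 None -0.188;  0.10 None -0.367;
top 0.2 feeder-frame min y>60 / max y<-60 per x bin
  -0.30 None None;  -0.25 0.133 None;  -0.20 0.119 None;  -0.15 0.172 None;  -0.10 0.142 None;  -0.05 0.152 None;  -0.00 None -0.523;  0.05 None -0.521;  0.10 None None;
top 0.3 feeder-frame min y>60 / max y<-60 per x bin
  -0.30 None None;  -0.25 None None;  -0.20 0.12 None;  -0.15 0.118 None;  -0.10 0.091 None;  -0.05 0.198 None;  -0.00 None None;  0.05 None None;  0.10 None None;
[[   0    0    0    0    0    0    0    0    0    0    0    0    0    0
     0    0]
 [   0    0    0    0    0    0    0    0    0    0    0    0    0    0
     0    0]
 [   0    0    0    0    0
[... 2264 characters left out ...]
   300   116     0     0     0     0     0     0     0     0     0
      0     0     0     0]
 [    0     0     0     0     0     0     0     0     0     0     0     0
      0     0     0     0]
 [    0     0     0     0     0     0     0     0     0     0     0   516
    421     0     0     0]
 [    0     0     0     0     0     0     0     0     0     0   214  8768
  21236   422     0     0]
 [  907   867     3     0     0     0     0     0     0     0     0   399
   4282   164     0     0]
 [    0  1198  2482   783     0     0     0     0     0     0     0     0
      0     0     0     0]
 [    0     0     0  2337  3603   545     0     0     0     0     0     0
      0     0     0     0]]
```

Run:
```python
from h import *
D=np.load("side0.npy");W=cloud(calibration("side"),D)
m=(D>0)&(W[...,2]>.22)&(W[...,0]>.15)&(W[...,0]<.35)&(abs(W[...,1])<.15)
v,u=np.where(m);print(u.min(),u.max(),v.min(),v.max(),W[m].min(0),W[m].max(0))
# lathe lower edge near knob side
a=np.radians(-42);ex=np.array([np.cos(a),np.sin(a)]);ey=np.array([-ex[1],ex[0]]);o=np.array([.6477,.16])
for n in("top","side"):
    D=np.load(n+"0.npy");W=cloud(calibration(n),D)[D>0]
    F=np.c_[(W[:,:2]-o)@ex,(W[:,:2]-o)@ey,W[:,2]]
    for y in np.arange(.08,.3,.03):
        q=F[(F[:,1]>y)&(F[:,1]<y+.03)&(F[:,2]>.07)&(F[:,2]<.6)&(F[:,0]>-.4)&(F[:,0]<.15)]
        if len(q)>5: print(n,"y %.2f"%y,len(q),"x",q[:,0].min().round(3),q[:,0].max().round(3),"z",np.percentile(q[:,2],[1,99]).round(3))
np.set_printoptions(suppress=True)
p,_=capture("wrist");cv2.imwrite("pics/w0.png",p)
```

```text
623 639 0 212 [ 0.24584147 -0.07148159  0.22032267] [0.28802758 0.09732979 0.42128951]
top y 0.08 732 x -0.104 -0.068 z [0.379 0.406]
top y 0.11 1110 x -0.203 -0.062 z [0.258 0.404]
top y 0.14 2045 x -0.21 -0.036 z [0.261 0.357]
top y 0.17 2520 x -0.202 -0.026 z [0.25  0.322]
top y 0.20 1834 x -0.18 -0.023 z [0.26  0.334]
top y 0.23 595 x -0.118 -0.03 z [0.225 0.333]
top y 0.26 238 x -0.1 -0.083 z [0.176 0.319]
top y 0.29 126 x -0.109 -0.093 z [0.115 0.223]
side y 0.08 759 x -0.108 -0.087 z [0.365 0.403]
side y 0.11 3654 x -0.207 -0.078 z [0.251 0.4  ]
side y 0.14 5761 x -0.212 -0.079 z [0.235 0.356]
side y 0.17 5583 x -0.211 -0.038 z [0.198 0.32 ]
side y 0.20 6529 x -0.19 -0.049 z [0.18  0.379]
side y 0.23 11138 x -0.195 -0.111 z [0.143 0.39 ]
side y 0.26 11014 x -0.201 -0.101 z [0.082 0.386]
side y 0.29 5206 x -0.199 -0.099 z [0.095 0.292]
```

View pics/w0.png

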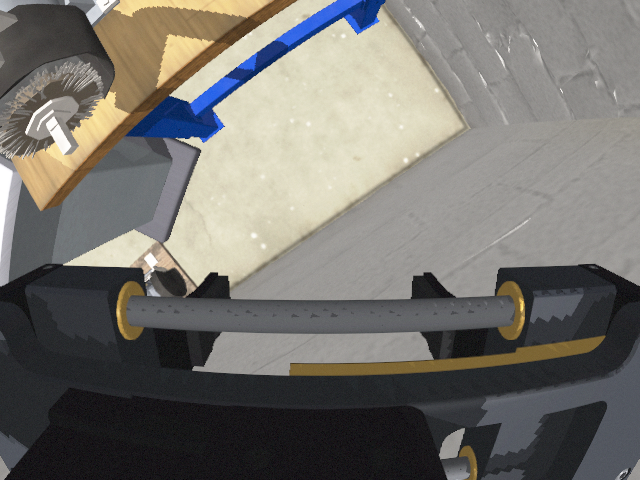

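The wrist view shows the fingers on the left and right, along the jaw axis, with the body wide along tool y. Before moving, I'll check the unexplained dark strip at the right edge of the side view.

Run:
```python
from h import *
np.set_printoptions(suppress=True,precision=3)
D=np.load("side0.npy");W=cloud(calibration("side"),D)
for v in range(0,480,20): print(v,[W[v,u].round(2).tolist() for u in(600,624,632,639)])
s=cv2.imread("pics/side0.png")
cv2.imwrite("pics/c2.png",cv2.resize(s[0:300,520:640],(320,800*300//300)) [:600])
```

```text
0 [[0.31, -0.78, 0.34], [0.27, -0.55, 0.37], [0.29, -0.07, 0.42], [0.28, -0.04, 0.42]]
20 [[0.31, -0.61, 0.32], [0.27, -0.52, 0.34], [0.28, -0.05, 0.4], [0.28, -0.03, 0.4]]
40 [[0.3, -0.78, 0.26], [0.26, -0.48, 0.31], [0.28, -0.04, 0.38], [0.28, -0.01, 0.38]]
60 [[0.29, -0.77, 0.22], [0.24, -0.74, 0.22], [0.28, -0.03, 0.36], [0.27, 0.0, 0.36]]
80 [[0.28, -0.76, 0.17], [0.25, -0.51, 0.23], [0.27, -0.01, 0.34], [0.27, 0.01, 0.35]]
100 [[0.27, -0.76, 0.13], [0.22, -0.73, 0.14], [0.27, 0.01, 0.32], [0.27, 0.03, 0.33]]
120 [[0.29, -0.29, 0.21], [0.22, -0.73, 0.1], [0.27, 0.01, 0.3], [0.26, 0.05, 0.31]]
140 [[0.28, -0.23, 0.2], [0.25, -0.22, 0.21], [0.26, 0.04, 0.29], [0.26, 0.06, 0.29]]
160 [[0.28, -0.22, 0.17], [0.27, 0.03, 0.26], [0.26, 0.06, 0.27], [0.26, 0.08, 0.28]]
180 [[0.27, -0.22, 0.14], [0.26, 0.04, 0.24], [0.26, 0.07, 0.25], [0.25, 0.09, 0.26]]
200 [[0.27, -0.15, 0.13], [0.23, -0.2, 0.12], [0.25, 0.08, 0.23], [0.25, 0.09, 0.24]]
220 [[0.26, -0.15, 0.1], [0.22, -0.21, 0.08], [0.15, -0.7, -0.13], [0.14, -0.69, -0.12]]
240 [[0.25, -0.29, -0.0], [0.16, -0.7, -0.19], [0.14, -0.69, -
[... 260 characters left out ...]
4], [0.23, 0.13, 0.14]]
320 [[0.26, 0.11, 0.09], [0.24, 0.16, 0.13], [0.24, 0.17, 0.13], [0.23, 0.18, 0.14]]
340 [[0.26, 0.16, 0.1], [0.24, 0.19, 0.12], [0.24, 0.19, 0.12], [0.23, 0.19, 0.12]]
360 [[0.26, 0.17, 0.08], [0.24, 0.19, 0.09], [0.23, 0.19, 0.1], [0.22, 0.19, 0.1]]
380 [[0.25, 0.18, 0.05], [0.23, 0.19, 0.07], [0.23, 0.19, 0.07], [0.22, 0.2, 0.08]]
400 [[0.25, 0.18, 0.03], [0.23, 0.21, 0.06], [0.22, 0.2, 0.06], [0.22, 0.2, 0.06]]
420 [[0.24, 0.19, 0.0], [0.22, 0.2, 0.02], [0.22, 0.2, 0.02], [0.21, 0.2, 0.03]]
440 [[0.1, -0.66, -0.8], [0.05, -0.63, -0.75], [0.21, 0.21, 0.0], [0.21, 0.21, 0.01]]
460 [[0.09, -0.64, -0.85], [0.03, -0.63, -0.82], [0.02, -0.62, -0.8], [0.0, -0.61, -0.79]]
```

View pics/c2.png

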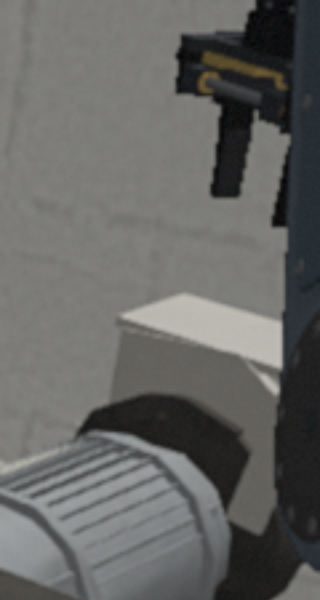

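The strip is the robot's own upper arm: an offset shoulder, consistent with azimuth -75° plus the lateral offset. The path is free at TCP z≈0.33.

For the press I'll use tool yaw 48°, so tool x = feeder y and tool y = feeder x. That keeps the wide body away from the lathe.

Emit:
send_rows --pt "255 0 0 -0.025 0.1" --pt "255 0 0 -0.025 0.1" --pt "255 0 0 -0.025 0.1" --pt "255 0 0 -0.025 0.103" --pt "255 0.033 -0.014 0 0" --pt "255 0.033 -0.014 0 0" --pt "255 0.033 -0.014 0 0" --pt "255 0.033 -0.014 0 0" --pt "255 0.033 -0.014 0 0" --pt "255 0.033 -0.014 0 0" --pt "255 0.033 -0.014 0 0" --pt "255 0.033 -0.014 0 0" --pt "255 0.033 -0.014 0 0" --pt "255 0.033 -0.014 0 0" --pt "255 0.033 -0.014 0 0" --pt "255 0.033 -0.014 0 0" --pt "255 0.033 -0.014 0 0" --pt "255 0.033 -0.014 0 0" --pt "255 0.033 -0.014 0 0" --pt "255 0.033 -0.014 0 0"

```text
time_s: 1.82
position: [0.7851, -0.325, 0.3358]
tcp_rot: [[0.999, 0.032, -0.001], [0.032, -0.999, 0.001], [-0.001, -0.001, -1.0]]
force: [0.8, -0.5, 0.4]
opening: 0.003
grasp_force: 0.0
```

```bash
cat >> h.py <<'E'
a=np.radians(-42);ex=np.array([np.cos(a),np.sin(a)]);ey=np.array([-ex[1],ex[0]]);o=np.array([.6477,.16])
def fe(p): p=np.asarray(p);return np.round([(p[:2]-o)@ex,(p[:2]-o)@ey,p[2]],4)
def st():
    s=read_state();R=np.array(s["tcp_rot"]);print(s["time_s"],"feeder xyz",fe(s["position"]),"yaw",np.degrees(np.arctan2(R[1,0],R[0,0])).round(2),"F",np.round(s["force"],1),"fF",fe(np.r_[np.array(s["force"][:2])+o,0])[:2],"open",s["opening"],"j",np.round(s["joint_positions"],0))
E
python3 -c "from h import *;st()"
```

```text
1.8167 feeder xyz [ 0.4266 -0.2685  0.3358] yaw 1.83 F [ 0.8 -0.5  0.4] fF [0.9778 0.1468] open 0.003385692403652643 j [-30.  48.  31.  -0. 101.  58.]
```

Positive turn lowers the yaw, because tool z points down. I'll correct for that.

Emit:
send_rows --pt "255 0 0 0 -0.1" --pt "255 0 0 0 -0.1" --pt "255 0 0 0 -0.1" --pt "255 0 0 0 -0.1" --pt "255 0 0 0 -0.1" --pt "255 0 0 0 -0.1" --pt "255 0 0 0 -0.1" --pt "255 0 0 0 -0.106" --pt "255 0.015 -0.035 0 0" --pt "255 0.015 -0.035 0 0" --pt "255 0.015 -0.035 0 0" --pt "255 0.015 -0.035 0 0" --pt "255 0.015 -0.035 0 0" --pt "255 0.015 -0.035 0 0" --pt "255 0.015 -0.035 0 0" --pt "255 0.015 -0.035 0 0" --pt "255 0.015 -0.035 0 0" --pt "255 0.015 -0.035 0 0" --pt "255 0 0 0 0"

```text
time_s: 3.4
position: [0.6201, 0.0262, 0.3366]
tcp_rot: [[0.665, 0.747, -0.004], [0.747, -0.665, 0.004], [0.0, -0.006, -1.0]]
force: [-0.9, -0.0, -0.9]
opening: 0.01
grasp_force: 0.0
```

```bash
python3 -c "from h import *;st()"
```

```text
3.4 feeder xyz [ 0.069  -0.1179  0.3366] yaw 48.35 F [-0.9 -0.  -0.9] fF [-0.6535 -0.5945] open 0.010495809076508347 j [-8. 25. 75.  0. 80. 34.]
```

Emit:
send_rows --pt "255 0.012 -0.034 0 0" --pt "255 0.012 -0.034 0 0" --pt "255 0.012 -0.034 0 0" --pt "255 0.012 -0.034 0 0" --pt "255 0.012 -0.034 0 0" --pt "255 0.012 -0.034 0 0" --pt "255 0.016 0 0.03 0" --pt "255 0.015 0 0.03 0" --pt "255 0.015 0 0.03 0" --pt "255 0 0 0.037 0" --pt "255 0 0 0.037 0" --pt "255 0 0 0.037 0" --pt "255 0 0 0.037 0" --pt "255 0 0 0.03 0" --pt "255 0 0 0.02 0" --pt "255 0 0 0 0"

```text
time_s: 4.73
position: [0.5482, 0.2425, 0.0436]
tcp_rot: [[0.669, 0.743, -0.01], [0.743, -0.669, -0.002], [-0.008, -0.006, -1.0]]
force: [0.2, 0.0, -0.7]
opening: 0.009
grasp_force: 0.0
```

Run:
```python
from h import *
st()
p,_=capture("side");cv2.imwrite("pics/s1.png",cv2.resize(p[200:440,180:500],(800,600)))
t,_=capture("top");cv2.imwrite("pics/t1.png",t)
st()
```

```text
4.7333 feeder xyz [-0.1291 -0.0053  0.0436] yaw 47.99 F [ 0.2  0.  -0.7] fF [0.1305 0.1522] open 0.009082846532401507 j [13. 44. 93. -0. 44. 55.]
4.8333 feeder xyz [-0.1274 -0.0024  0.0479] yaw 47.99 F [0.5 0.1 0.8] fF [0.3199 0.4268] open 0.002824578632204598 j [13. 43. 93. -0. 44. 55.]
```

View pics/s1.png

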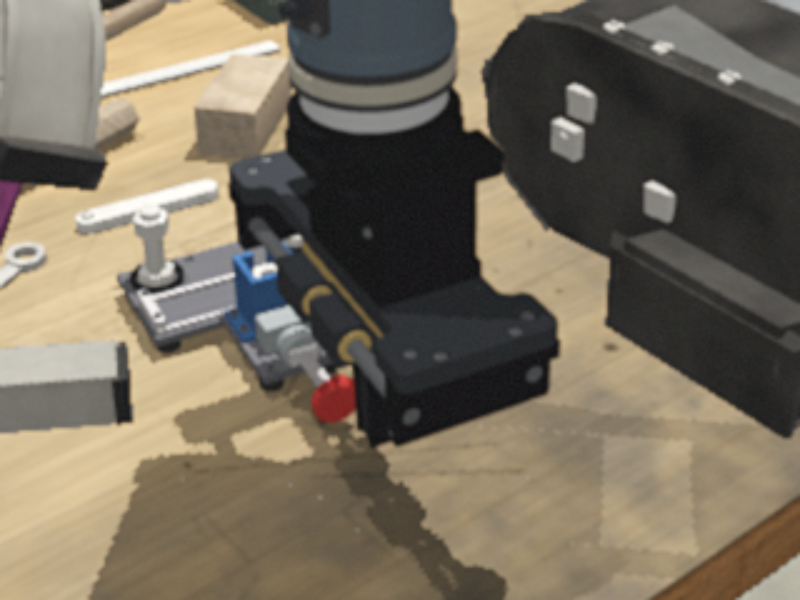

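The side view shows the gripper just behind the red knob, at (335,398) in the crop, clear of the magazine. I'll lower, then advance to contact.

Emit:
send_rows --pt "255 0.002 0 0.01 0" --pt "255 0 0 0.008 0" --pt "255 0 0 0.005 0" --pt "255 0 0.006 0 0" --pt "255 0 0.006 0 0" --pt "255 0 0.006 0 0" --pt "255 0 0 0 0" --pt "255 0 0 0 0"

```text
time_s: 5.5
position: [0.5671, 0.2327, 0.026]
tcp_rot: [[0.67, 0.742, 0.001], [0.742, -0.67, 0.0], [0.001, 0.001, -1.0]]
force: [0.2, -0.0, 0.2]
opening: 0.0
grasp_force: 0.0
```

```bash
python3 -c "from h import *;st()"
```

```text
5.5 feeder xyz [-1.085e-01  1.000e-04  2.600e-02] yaw 47.94 F [ 0.2 -0.   0.2] fF [0.1365 0.1094] open 0.0004891460853050327 j [12. 46. 92.  0. 42. 54.]
```

Emit:
send_rows --pt "255 0 0.006 0 0" --pt "255 0 0.006 0 0" --pt "255 0 0.006 0 0" --pt "255 0 0.006 0 0" --pt "255 0 0.006 0 0" --pt "255 0 0.004 0 0" --pt "255 0 0 0 0" --pt "255 0 0 0 0"

```text
time_s: 6.17
position: [0.591, 0.2106, 0.0256]
tcp_rot: [[0.669, 0.743, -0.001], [0.743, -0.669, 0.0], [-0.001, -0.001, -1.0]]
force: [-3.9, 3.0, 3.1]
opening: 0.006
grasp_force: 2.2
```

Run:
```python
from h import *
st()
t,_=capture("top");cv2.imwrite("pics/t2.png",t);s,_=capture("side");cv2.imwrite("pics/s2.png",cv2.resize(s[260:380,220:380],(800,600),interpolation=cv2.INTER_CUBIC))
st()
for n,im in(("top",t),("side",s)):
    m=red(im);k,l,q,ce=cv2.connectedComponentsWithStats(m)
    for i in range(1,k):
        if q[i,4]>15: print(n,q[i],ce[i],fe(plane(calibration(n),*ce[i],.0195)))
```

```text
6.1667 feeder xyz [-0.076  -0.0004  0.0256] yaw 47.98 F [-3.9  3.   3.1] fF [-4.9043 -0.3195] open 0.005727033181837294 j [ 9. 47. 89.  0. 44. 51.]
6.2667 feeder xyz [-0.076  -0.0004  0.0256] yaw 48.01 F [-3.4  2.5  2.4] fF [-4.2539 -0.4265] open 0.006747725951061542 j [ 9. 47. 89.  0. 44. 51.]
top [142  28  10  17  72] [146.45833333  35.875     ] [0.2175 0.4408 0.0195]
side [298 346   3  10  26] [299.11538462 350.46153846] [-0.0615  0.0095  0.0195]
```

View pics/s2.png

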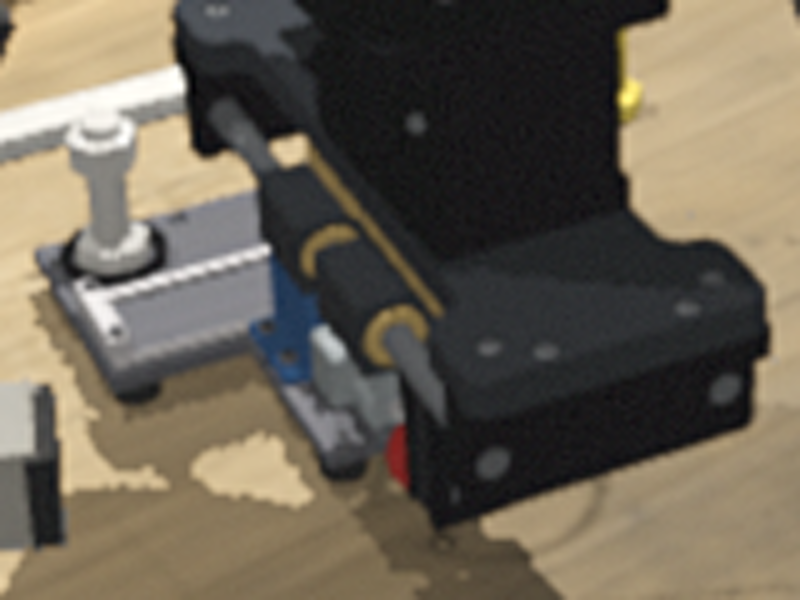

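The knob is partly pressed at about 4.5 N. I'll keep going until it meets the stop.

Emit:
send_rows --pt "255 0 0.003 0 0" --pt "255 0 0.003 0 0" --pt "255 0 0.003 0 0" --pt "255 0 0 0 0" --pt "255 0 0 0 0"

```text
time_s: 6.68
position: [0.5974, 0.2048, 0.0255]
tcp_rot: [[0.669, 0.743, -0.001], [0.743, -0.669, 0.0], [-0.001, -0.001, -1.0]]
force: [-3.0, 3.4, 3.1]
opening: 0.003
grasp_force: 2.6
```

```bash
python3 -c "from h import *;st()"
```

```text
6.6833 feeder xyz [-0.0673 -0.0004  0.0255] yaw 48.0 F [-3.   3.4  3.1] fF [-4.5044  0.5246] open 0.0032776296706706364 j [ 9. 47. 89.  0. 45. 51.]
```

Emit:
send_rows --pt "255 0 0.002 0 0" --pt "255 0 0.002 0 0" --pt "255 0 0.002 0 0" --pt "255 0 0 0 0"

```text
time_s: 7.02
position: [0.6006, 0.2019, 0.0256]
tcp_rot: [[0.67, 0.743, -0.004], [0.743, -0.67, 0.002], [-0.001, -0.004, -1.0]]
force: [-5.2, 7.1, 6.2]
opening: 0.002
grasp_force: 4.6
```

```bash
python3 -c "from h import *;st()"
```

```text
7.0167 feeder xyz [-0.063  -0.0004  0.0256] yaw 47.95 F [-5.2  7.1  6.2] fF [-8.5954  1.7793] open 0.0018161258425853186 j [ 8. 47. 88.  0. 45. 50.]
```

Emit:
send_rows --pt "255 0 0.002 0 0" --pt "255 0 0.002 0 0" --pt "255 0 0 0 0" --pt "255 0 0 0 0"

```text
time_s: 7.35
position: [0.6007, 0.2017, 0.0256]
tcp_rot: [[0.67, 0.742, -0.009], [0.742, -0.67, 0.005], [-0.003, -0.01, -1.0]]
force: [-10.4, 14.4, 8.4]
opening: 0.006
grasp_force: 8.6
```

```bash
python3 -c "from h import *;st()"
```

```text
7.35 feeder xyz [-0.0629 -0.0005  0.0256] yaw 47.92 F [-10.4  14.4   8.4] fF [-17.3541   3.6941] open 0.006049039316391808 j [ 8. 47. 88.  0. 45. 50.]
```

It's against a hard stop: no motion and the force is rising. Retreat along -x so the plunger springs back, then rise and move aside.

Emit:
send_rows --pt "255 0 -0.008 0 0" --pt "255 0 -0.01 0 0" --pt "255 0 -0.015 0 0" --pt "255 0 -0.02 0 0" --pt "255 0 -0.02 0 0" --pt "255 0 0 -0.03 0" --pt "255 0 0 -0.04 0" --pt "255 0 0 -0.04 0" --pt "255 -0.04 0 -0.04 0" --pt "255 -0.03 0 -0.04 0" --pt "255 0 0 -0.04 0" --pt "255 0 0 0 0" --pt "255 0 0 0 0"

```text
time_s: 8.43
position: [0.5174, 0.2058, 0.2416]
tcp_rot: [[0.669, 0.743, 0.01], [0.743, -0.669, 0.0], [0.007, 0.007, -1.0]]
force: [-0.1, -0.4, 0.5]
opening: 0.005
grasp_force: 0.0
```

Run:
```python
from h import *
st()
t,_=capture("top");s,_=capture("side")
a=cv2.resize(t[195:305,190:300],(500,500),interpolation=cv2.INTER_CUBIC)
b=cv2.resize(s[260:380,220:340],(300,300),interpolation=cv2.INTER_CUBIC);bb=np.zeros((500,300,3),np.uint8);bb[:300]=b
cv2.imwrite("pics/c3.png",np.hstack([a,bb]))
for n,im in(("top",t),("side",s)):
    m=red(im);k,l,q,ce=cv2.connectedComponentsWithStats(m)
    for i in range(1,k):
        if q[i,4]>15: print(n,q[i],ce[i],fe(plane(calibration(n),*ce[i],.0195)))
```

```text
8.4333 feeder xyz [-0.1275 -0.0532  0.2416] yaw 47.98 F [-0.1 -0.4  0.5] fF [ 0.2078 -0.3106] open 0.004514122331969474 j [10. 24. 92. -0. 63. 52.]
top [143  28   9  17  71] [146.56338028  35.71830986] [0.2179 0.4408 0.0195]
top [205 286  11  10  53] [209.73584906 290.9245283 ] [-0.0864 -0.0004  0.0195]
side [305 351  18  17 232] [313.83189655 359.24137931] [-0.0865  0.      0.0195]
```

View pics/c3.png

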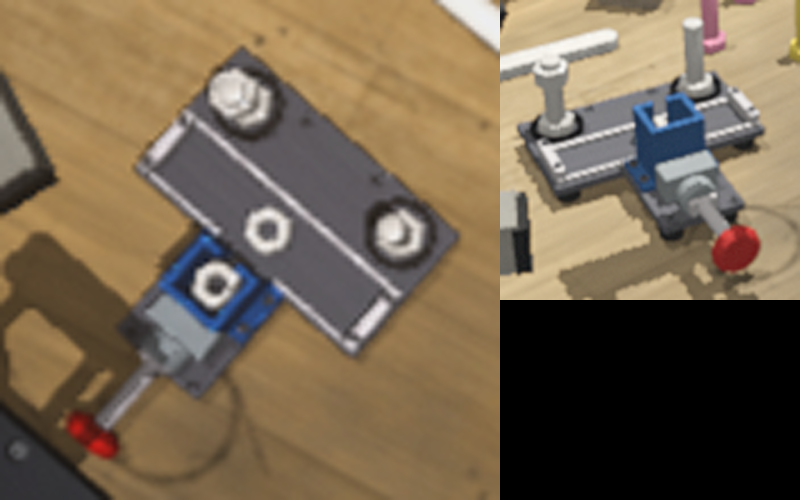

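The nut lies on the lane at crop (268,231), mid-lane. The plunger is back out and the next nut is in the magazine. I'll turn to yaw 138° (tool x = -feeder x, tool y = feeder y) and go above the lane, left of the nut.

Emit:
send_rows --pt "255 0 0 0 -0.12" --pt "255 0 0 0 -0.12" --pt "255 0 0 0 -0.12" --pt "255 0 0 0 -0.12" --pt "255 0 0 0 -0.12" --pt "255 0 0 0 -0.12" --pt "255 0 0 0 -0.12" --pt "255 0 0 0 -0.12" --pt "255 0 0 0 -0.12" --pt "255 0 0 0 -0.12" --pt "255 0 0 0 -0.12" --pt "255 0 0 0 -0.12" --pt "255 0 0 0 -0.12" --pt "255 -0.032 0.0175 0 -0.01" --pt "255 -0.032 0.0175 0 0" --pt "255 -0.032 0.0175 0 0" --pt "255 -0.032 0.0175 0 0" --pt "255 -0.032 0.0175 0 0" --pt "255 0 0 0 0" --pt "255 0 0 0 0"

```text
time_s: 10.2
position: [0.693, 0.1625, 0.2345]
tcp_rot: [[-0.742, 0.671, -0.004], [0.671, 0.742, -0.001], [0.002, -0.003, -1.0]]
force: [-0.5, 0.5, -0.4]
opening: 0.004
grasp_force: 0.0
```

Run:
```python
from h import *
st(); print("nut",fe(plane(calibration("top"),190+268*.22-.4,195+231*.22-.4,.025)))
```

```text
10.2 feeder xyz [0.032  0.0322 0.2345] yaw 137.87 F [-0.5  0.5 -0.4] fF [-0.6712  0.0475] open 0.004350275620302614 j [  4.  37.  68.  -0.  75. -44.]
nut [ 0.0314 -0.0003  0.025 ]
```

Emit:
send_rows --pt "255 0 0 0.035 0" --pt "255 0 0 0.035 0" --pt "255 0 0 0.035 0" --pt "255 0 0 0.035 0" --pt "255 0 0 0.02 0" --pt "255 0 0 0.014 0" --pt "255 0 0 0 0" --pt "255 0 0 0 0" --pt "255 0 0 0 0"

```text
time_s: 10.95
position: [0.6932, 0.164, 0.066]
tcp_rot: [[-0.743, 0.669, 0.003], [0.669, 0.743, 0.0], [-0.002, 0.002, -1.0]]
force: [-0.5, -0.1, 0.1]
opening: 0.008
grasp_force: 0.0
```

```bash
python3 -c "from h import *;st()"
```

```text
10.95 feeder xyz [0.0311 0.0334 0.066 ] yaw 137.98 F [-0.5 -0.1  0.1] fF [-0.2567 -0.4278] open 0.007559547392443896 j [  4.  48.  75.  -0.  57. -44.]
```

Emit:
send_rows --pt "255 -0.001 0 0.01 0" --pt "255 0 0 0.01 0" --pt "255 0 0 0.008 0" --pt "255 0 0 0.004 0" --pt "255 0 0 0 0" --pt "255 0 0 0 0" --pt "255 0 0 0 0"

```text
time_s: 11.53
position: [0.6932, 0.1629, 0.0324]
tcp_rot: [[-0.743, 0.67, 0.0], [0.67, 0.743, 0.0], [-0.0, 0.0, -1.0]]
force: [-0.5, 0.7, -0.3]
opening: 0.006
grasp_force: 0.0
```

```bash
python3 -c "from h import *;st()"
```

```text
11.5333 feeder xyz [0.0319 0.0326 0.0324] yaw 137.96 F [-0.5  0.7 -0.3] fF [-0.8235  0.1769] open 0.00601992524870711 j [  4.  51.  76.   0.  54. -44.]
```

Emit:
send_rows --pt "255 0 -0.004 0 0" --pt "255 0 -0.004 0 0" --pt "255 0 -0.004 0 0" --pt "255 0 -0.004 0 0" --pt "255 0 -0.004 0 0" --pt "255 0 -0.004 0 0" --pt "255 0 -0.004 0 0" --pt "255 0 -0.004 0 0" --pt "255 0 -0.004 0 0" --pt "255 0 -0.004 0 0" --pt "255 0 -0.004 0 0" --pt "255 0 -0.003 0 0" --pt "255 0 -0.002 0 0" --pt "255 0 0 0 0" --pt "255 0 0 0 0"

```text
time_s: 12.78
position: [0.66, 0.1264, 0.0323]
tcp_rot: [[-0.742, 0.67, -0.0], [0.67, 0.742, -0.0], [0.0, -0.0, -1.0]]
force: [0.4, 0.6, 0.5]
opening: 0.008
grasp_force: 0.0
```

```bash
python3 -c "from h import *;st()"
```

```text
12.7833 feeder xyz [ 0.0317 -0.0167  0.0323] yaw 137.94 F [0.4 0.6 0.5] fF [-0.1512  0.7333] open 0.00791101155865613 j [  1.  48.  82.  -0.  49. -47.]
```

Continue in small steps until the force rises.

Emit:
send_rows --pt "255 0 -0.003 0 0" --pt "255 0 -0.003 0 0" --pt "255 0 -0.002 0 0" --pt "255 0 0 0 0" --pt "255 0 0 0 0"

```text
time_s: 13.2
position: [0.6546, 0.1204, 0.0323]
tcp_rot: [[-0.743, 0.67, -0.0], [0.67, 0.743, -0.0], [0.0, -0.0, -1.0]]
force: [0.4, 0.0, 0.0]
opening: 0.004
grasp_force: 0.0
```

```bash
python3 -c "from h import *;st()"
```

```text
13.2 feeder xyz [ 0.0316 -0.0248  0.0323] yaw 137.95 F [0.4 0.  0. ] fF [0.2714 0.2519] open 0.0037386318469751828 j [  1.  48.  83.  -0.  49. -47.]
```

Emit:
send_rows --pt "255 0 -0.002 0 0" --pt "255 0 -0.002 0 0" --pt "255 0 0 0 0" --pt "255 0 0 0 0"

```text
time_s: 13.53
position: [0.6538, 0.1191, 0.033]
tcp_rot: [[-0.742, 0.67, 0.004], [0.67, 0.742, 0.003], [-0.002, 0.005, -1.0]]
force: [3.4, 4.6, -0.9]
opening: 0.01
grasp_force: 2.6
```

```bash
python3 -c "from h import *;st()"
```

```text
13.5333 feeder xyz [ 0.032  -0.0263  0.033 ] yaw 137.9 F [ 3.4  4.6 -0.9] fF [-0.557  5.64 ] open 0.010185193303759698 j [  1.  48.  84.   0.  48. -47.]
```

The nut is against the stop: 5.6 N with the motion held. Back off in +y, then raise and look.

Emit:
send_rows --pt "255 0 0.004 0 0" --pt "255 0 0.008 0 0" --pt "255 0 0.008 0 0" --pt "255 0 0 -0.02 0" --pt "255 0 0 -0.035 0" --pt "255 0 0 -0.04 0" --pt "255 0.03 0 -0.04 0" --pt "255 0.04 0 -0.04 0" --pt "255 0.04 0 -0.03 0" --pt "255 0.04 0 0 0" --pt "255 0.04 0 0 0" --pt "255 0 0 0 0" --pt "255 0 0 0 0"

```text
time_s: 14.62
position: [0.5392, 0.2466, 0.2156]
tcp_rot: [[-0.745, 0.667, -0.0], [0.667, 0.745, -0.0], [-0.0, -0.001, -1.0]]
force: [0.7, -1.0, -0.1]
opening: 0.006
grasp_force: 0.0
```

Run:
```python
from h import *
st()
t,_=capture("top");s,_=capture("side")
a=cv2.resize(t[195:305,190:300],(500,500),interpolation=cv2.INTER_CUBIC)
b=cv2.resize(s[260:380,220:340],(300,300),interpolation=cv2.INTER_CUBIC);bb=np.zeros((500,300,3),np.uint8);bb[:300]=b
cv2.imwrite("pics/c4.png",np.hstack([a,bb]))
m=red(s);k,l,q,ce=cv2.connectedComponentsWithStats(m)
for i in range(1,k):
    if q[i,4]>100: print(fe(plane(calibration("side"),*ce[i],.0195)))
```

```text
14.6167 feeder xyz [-0.1386 -0.0082  0.2156] yaw 138.19 F [ 0.7 -1.  -0.1] fF [ 1.2021 -0.2244] open 0.005576811030413057 j [ 14.  29.  88.  -0.  63. -34.]
[-0.0874  0.0007  0.0195]
```

View pics/c4.png

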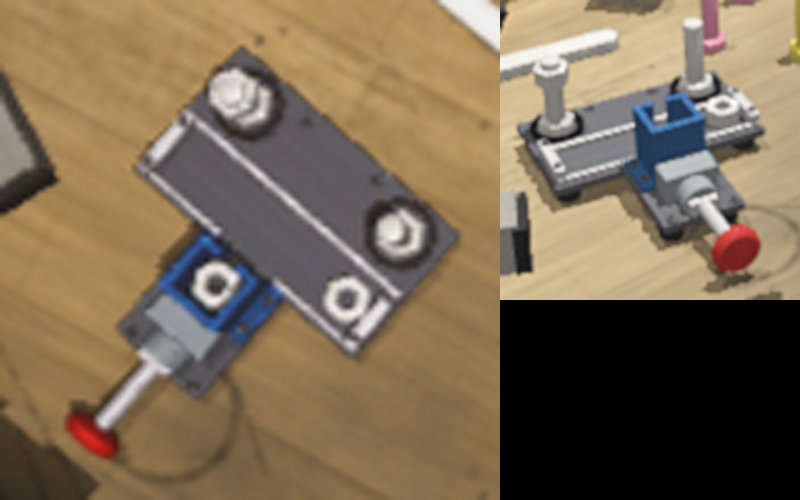

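The nut lies flat against the right stop at crop (347,300), next to the bare bolt. The plunger is out, both bolts are standing in place, and the arm is clear.

Run:
```python
from h import *
print("nut",fe(plane(calibration("top"),190+347*.22-.4,195+300*.22-.4,.025)))
print(hand_in())
```

```text
nut [ 0.0311 -0.0459  0.025 ]
the job is handed in; nothing more can be done
None
```

The job is handed in: I pressed the plunger home once and it sprang back, one nut came out, and that nut now lies against the right end stop by the bare bolt (measured at feeder y -46 mm); the hand-in returned no verdict.

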